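# Fit up a stud bridge on the welding jig

### The job

Fit up the parts on the jig ready for tacking: stand the square tube stub in the square seat and the round pipe stub in the ring seat, both fully down. Then lay the flat bar squarely across the tops of the two, stud up and midway between the seats, then put the collar over the stud so that it sits flat on the bar, and last set the hold-down weight upright and centred on top of the collar. Do not disturb the hammer or the brush, and leave everything released and standing still.

Things in the scene. Friction and masses are not known exactly. Their poses are not given: they have to be found in the camera images.
- jig: Fixed dark steel jig plate on the bench, 110 x 230 x 10 mm (x, y, z). Origin at the centre of its underside, on the bench. It carries the two seats on its top, centred 55 mm either side of its origin along its own y axis; which seat is on which side varies.
- square_seat: Fixed seat on the jig: an aluminium pad 90 x 90 x 6 mm with a square frame of four low steel rails on it, each 8 mm wide, rising 6 mm above the pad and enclosing a 62 x 62 mm opening. Origin at the centre of its underside (10 mm above the bench); the floor that the stub stands on is 6 mm above the origin. The rails run along its x and y axes, which are parallel to those of the jig.
- ring_seat: Fixed seat on the jig: an aluminium pad 90 x 90 x 6 mm with a low round steel ring on it, inner diameter 62 mm, outer 78 mm, rising 6 mm above the pad. Origin at the centre of its underside (10 mm above the bench); the floor that the stub stands on is 6 mm above the origin.
- square_tube: Loose upright stub of square steel tube, 50 x 50 mm outside, 50 mm tall, wall 4 mm, open at both ends, about 0.3 kg. Origin at the centre of its underside, z up; its flat sides face along its x and y axes. It starts standing on the bench.
- round_pipe: Loose upright stub of round steel pipe, outer diameter 50 mm, 50 mm tall, wall 4 mm, open at both ends, about 0.2 kg. Origin at the centre of its underside, z up. It starts standing on the bench.
- bar: Loose steel flat bar, 180 mm long (its x axis), 40 mm wide (y), 10 mm thick, about 0.6 kg, with a stud of 14 mm diameter standing 20 mm above the middle of its top face. Origin at the centre of its underside, z up. It starts flat on the bench, stud up.
- collar: Loose steel collar (short thick tube), outer diameter 40 mm, bore 28 mm right through, 30 mm tall, about 0.15 kg. Origin at the centre of its underside, z up. It starts standing on the bench.
- weight: Loose steel hold-down weight, about 0.5 kg: a disc of 50 mm diameter, 20 mm tall, with a round grip knob of 26 mm diameter and 40 mm height on top of it, 60 mm tall in all. Origin at the centre of its flat underside, z up. It starts upright on the bench.
- hammer: Loose hammer about 260 mm long lying on the bench to the robot's right, along its x axis. Not part of the job: leave it where it is.
- brush: Loose brush about 220 mm long lying on the bench to the robot's left, along its x axis. Not part of the job: leave it where it is.
Mind the look-alikes: they are no part of the job. What is shaped like the square_tube but orange or pink is not meant.

How it is judged:
By the outcome, as a careful person would: the job done as asked, in the order asked, and still so for the second after the job is handed in, with the robot touching nothing.
It also fails if it takes over 115 s, if anything falls off the work surface, if the arm or the gripper's body presses on something with over 40 N, if the wrist force passes 120 N, or if a joint passes its speed limit or range.

### The arm

A 6-joint arm with a two-finger parallel gripper is mounted at the origin on the work surface. World frame = base frame: x ahead of the robot, y to its left, z up, the work surface at z = 0. Lengths are in mm, angles in degrees, forces in N, time in s.
With the tool pointing down it reaches from about 350 to 850 mm from the base axis. Payload 8.1 kg.
Tool frame: the origin (TCP) lies on the centre line of the jaws, within the pads' length; the fingertips stand r.tip_extent ahead of it and the grasp point (between the pads) lies 8 mm behind it (r.tip_extent is the distance from the TCP to the fingertips, in mm); z points along the fingers, y is the direction in which the jaws open and shut (so a half turn about z gives the same grasp; the last joint's range is limited). The gripper opens to 85 mm and grips with 20 to 120 N. Pads are 22 mm wide; open, the fingers measure 114 mm over their backs; the gripper's body (76 mm by 85 mm) begins 54 mm behind the grasp point. The pads swing forward as they close: fully open they stand 13 mm farther back than shut.
Start: joints at [67.529, 7.471, 85.268, -0, 87.261, -4.893], TCP at [181.184, 571.995, 242.292] pointing down, gripper open.
Joint ranges: [-169.43, 169.43], [-51.17, 129.36], [1.28, 143.12], [-76.62, 256.62], [0, 156.53], [-152.29, 152.29]. Speed limits (degrees/s): [136.94, 136.94, 159.86, 180, 180, 180].

### API

Orientations are given as [roll, pitch, yaw] about the fixed x, y, z axes, in that order (R = Rz(yaw) Ry(pitch) Rx(roll)).
In Python, from bench import sense, optics, hand_in, spotter, r gives the robot as it stands.
- The arm moves only by the tool apply_moves, never from a script. Its argument "series" is a list of rows, each a list of 3 entries, a list of its own where there are three numbers: the opening, from 0 (shut) to 1 (fully open), then the shift along the world's x, y, z in m, then the turn about the world's z in rad. In form: [[grip, [x, y, z], turn], ...]. A call has 1 to 5 rows; each row is the pose to reach, as a shift and turn from the pose measured when the call began; what a row does not reach only later rows make up. A row lasts 1/8 s, in which the tool goes at most 62.5 mm and 10.7 degrees, less where a joint would pass 70% of its speed; a pose out of reach is approached as far as the arm can. A call with a gripper value outside its range is refused whole. The fingers move at their own pace and stop on an object; "grip_force" is the grip in N (left out, the last holds). Time passes only in rows, so rows that repeat a pose let the fingers close. It gives the time, the measured TCP pose, the force and the opening at its end, in the units of the state.
- sense(): the state, without advancing time (a new reading comes with each control period).
- optics.snapshot(name): name is "scene" or "side" or "wrist"; returns a dict with "color" (400x640x3 uint8, blue, green, red), "intrinsics" (3x3 intrinsics, pixels), "rvec" (rotation vector, rad) and "tvec" (3), from world to camera coordinates, as OpenCV has them. Camera axes: x right, y down, z forward; pixel columns grow to the right and rows downward; lengths in mm; the calibration is good to about 2 mm. The wrist camera is an equidistant fisheye: a pixel r from the principal point sees the ray r / f radians off the axis. A picture is of the moment at which its call begins. There is no depth.
- hand_in(): hands the job in, once; it reports no verdict.
Trained networks look in a picture, given as the dict that the camera call returned (one of the last four; its "shot" number tells which), for a name from the list of things; names that differ only in an ending like _2 or _b are one class to them, and where a whole thing is asked for, a point or a joint stands for the part that bears it (a point fixed in the world has none). Each returns a list of dicts, best first, with "p" (0 to 1); they miss things now and then, are a little off and sometimes report something else, mostly with a low value. They report only what shows in the picture. A call takes as long as a camera call. They do not tell look-alikes from the thing itself.
- spotter.search_frame(picture, query): "xyz" ([x, y, z] in mm, in the coordinates of the camera as it stood for that picture, good to about 4 mm: the middle of the surface that is visible of it).
- spotter.masks_of(picture, query): "mask" (400x640 bool, what is visible of it).
The state is a dict: "time": time; "joint_pos": joint angles; "qd": joint speeds; "joint_efforts": joint torques, N m; "tool_pos": TCP position; "tcp_rot": TCP orientation; "ft_force": force on the tool from outside, world axes, zero at the start; "wrist_torque": the same for the moment, N m; "finger_gap": finger opening in mm.
Only numpy, scipy, OpenCV 4.12 (cv2) and the standard library are available. Lean on these libraries where they do the work, as an engineer would, in place of code of your own. Each camera call takes 0.05 s, during which the arm holds its last target.

## Working session

There is one attempt and no reset: what is moved stays moved. The work goes in short steps, Python scripts to look and compute and a tool call to move; the robot and the scene stay as the last step left them, time stands still between calls to the robot, and variables do not carry over. Pictures are saved under pics/ and viewed, and the job is handed in when it is done.

Besides the shell and the picture viewer there is one more tool, called after "Request:" as name(argument=value, ...), one argument or row to a line, values as JSON. apply_moves: Moves the arm, as the interface text tells. Its arguments: {"type":"object","properties":{"series":{"type":"array"},"grip_force":{"type":"number"}},"required":["series"]}

```bash
ls; mkdir -p pics
python3 - <<'E'
from bench import sense, optics, spotter, r
import cv2
print(r.tip_extent, [a for a in dir(r) if a[0]!='_'])
print(sense())
for n in("scene","side","wrist"):
    p=optics.snapshot(n); cv2.imwrite(f"pics/a_{n}.png",p["color"]); print(n,p["intrinsics"].tolist(),p["rvec"],p["tvec"])
E
```

```text
pics
11.0 ['PlanningError', 'tip_extent']
{'time': 0.0, 'joint_pos': array([ 6.75280167e+01,  7.51404755e+00,  8.53288262e+01,  4.70736674e-04,
        8.72629867e+01, -4.89244041e+00]), 'qd': array([-0.14724678, -0.01225428, -0.05754759,  0.0735538 , -0.03494702,
        0.08660923]), 'joint_efforts': array([ 1.41556582e-03, -5.69399965e+01, -5.00563002e+01,  1.88627214e-04,
        1.45471623e-02,  3.18913578e-05]), 'tool_pos': array([180.98326776, 571.49506433, 241.25982715]), 'tcp_rot': array([-1.79894565e+02, -9.49679365e-03,  1.62420425e+02]), 'ft_force': array([ 0.01155775, -0.56943855, -0.72661109]), 'wrist_torque': array([-0.05124714, -0.01373473,  0.01843981]), 'finger_gap': 85.55168078174144}
scene [[477.14745295379544, 0.0, 323.189342775721], [0.0, 477.14745295379544, 204.8307542918498], [0.0, 0.0, 1.0]] [ 2.41293157  0.93309082 -0.27608053] [-405.01063615 -265.193775   1498.86744863]
side [[393.6207810788615, 0.0, 319.2056472026586], [0.0, 393.6207810788615, 203.37428609261005], [0.0, 0.0, 1.0]] [ 2.23746658 -0.69660563  0.29612201] [-455.79678491  264.94366011  853.57778384]
wrist [[309.70691628693146, 0.0, 320.3903166574329], [0.0, 309.70691628693146, 196.87848663122003], [0.0, 0.0, 1.0]] [-2.35278136 -1.72134223 -0.22982611] [-599.878402    -32.54440318  378.79331059]
```

View pics/a_scene.png

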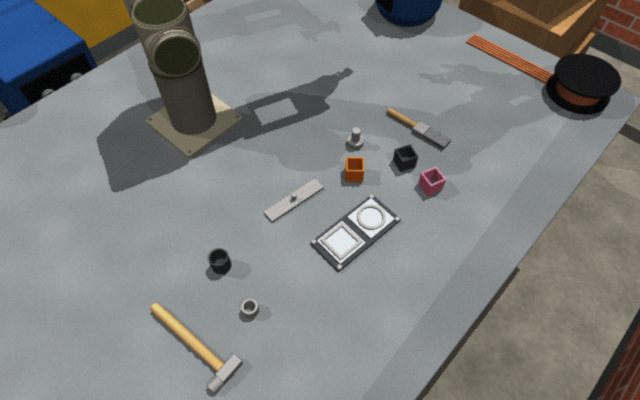

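View pics/a_side.png

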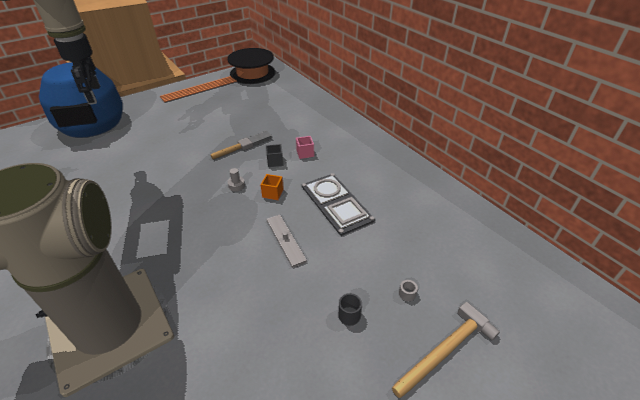

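View pics/a_wrist.png

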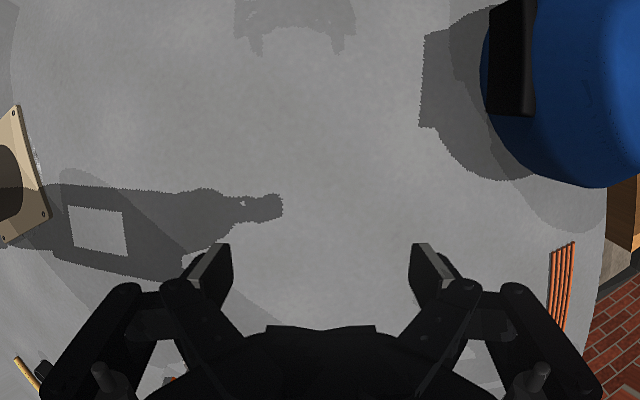

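Candidates for the square_tube in the scene view: orange at (355,169), dark at (405,157) and pink at (432,181). The description rules out orange and pink, so I take the dark one at (405,157). In the side view it is at (275,155). Next I crop in close on it and measure everything.

```bash
cat > h.py <<'E'
import numpy as np, cv2
from scipy.optimize import minimize
from bench import sense, optics, spotter, r
def R_of(p): return cv2.Rodrigues(np.array(p["rvec"],float))[0]
def proj(p,X,fish=False):
    X=np.asarray(X,float).reshape(-1,3); K=p["intrinsics"]
    c=X@R_of(p).T+np.asarray(p["tvec"]).ravel()
    if fish:
        th=np.arctan2(np.hypot(c[:,0],c[:,1]),c[:,2]); ph=np.arctan2(c[:,1],c[:,0])
        u=np.c_[th*np.cos(ph),th*np.sin(ph)]
    else: u=c[:,:2]/c[:,2:]
    return u*[K[0,0],K[1,1]]+[K[0,2],K[1,2]]
def ray(p,uv,fish=False):
    K=p["intrinsics"]; a=(np.array(uv,float)-[K[0,2],K[1,2]])/[K[0,0],K[1,1]]
    if fish:
        t=np.hypot(*a); d=np.array([np.sin(t)*a[0]/max(t,1e-9),np.sin(t)*a[1]/max(t,1e-9),np.cos(t)])
    else: d=np.array([a[0],a[1],1])
    R=R_of(p); return -R.T@np.asarray(p["tvec"]).ravel(), R.T@d
def onz(p,uv,z,fish=False):
    c,d=ray(p,uv,fish); return c+d*(z-c[2])/d[2]
def towld(p,x): return R_of(p).T@(np.asarray(x)-np.asarray(p["tvec"]).ravel())
def box(a,b,z0,z1): return np.array([[sx*a/2,sy*b/2,z] for z in(z0,z1) for sx,sy in((-1,-1),(1,-1),(1,1),(-1,1))])
def cyl(d,z0,z1):
    t=np.linspace(0,2*np.pi,24,endpoint=False); return np.vstack([np.c_[d/2*np.cos(t),d/2*np.sin(t),0*t+z] for z in(z0,z1)])
M={"square_tube":[box(50,50,0,50)],"round_pipe":[cyl(50,0,50)],"bar":[box(180,40,0,10),cyl(14,10,30)],"collar":[cyl(40,0,30)],
"weight":[cyl(50,0,20),cyl(26,20,60)],"jig":[box(110,230,0,10)],"square_seat":[box(90,90,0,6)],"ring_seat":[box(90,90,0,6)]}
def render(p,name,x,y,yaw,z=0,fish=False,S=4):
    m=np.zeros((400*S,640*S),np.uint8); c,s=np.cos(yaw),np.sin(yaw)
    for g in M[name]:
        w=np.c_[c*g[:,0]-s*g[:,1]+x,s*g[:,0]+c*g[:,1]+y,g[:,2]+z]
        h=cv2.convexHull(((proj(p,w,fish)+.5)*S).astype(np.int32)); cv2.fillPoly(m,[h],1)
    return cv2.resize(m.astype(np.float32),(640,400),interpolation=cv2.INTER_AREA)
def fit(views,name,x0,z=0,yaws=(0,)):
    """views: (pic,mask,fish)"""
    def cost(v): 
        c=0
        for p,m,f in views:
            q=render(p,name,v[0],v[1],v[2]/50,z,f); c+=np.abs(q-m).sum()/max(m.sum(),1)
        return c/len(views)
    best=None
    for a in yaws:
        o=minimize(cost,[x0[0],x0[1],a*50],method="Nelder-Mead",options=dict(initial_simplex=np.array([[x0[0],x0[1],a*50],[x0[0]+8,x0[1],a*50],[x0[0],x0[1]+8,a*50],[x0[0],x0[1],a*50+8]]),xatol=.1,fatol=1e-4))
        if best is None or o.fun<best.fun: best=o
    return best.x[0],best.x[1],np.degrees(best.x[2]/50),best.fun
E
python3 - <<'E'
from h import *
P={n:optics.snapshot(n) for n in("scene","side")}
Z={"square_seat":10,"ring_seat":10}
for n in M:
    views=[];xs=[]
    for c in P:
        s=spotter.search_frame(P[c],n)
        for d in s[:4]:
            w=towld(P[c],d["xyz"]); print(n,c,round(d["p"],2),w.round(0),proj(P[c],w).round(0)[0])
        for d in spotter.masks_of(P[c],n)[:3]:
            ys,xx=np.nonzero(d["mask"]); print("   mask",c,round(d["p"],2),len(xx),xx.mean().round(),ys.mean().round())
    
p=P["scene"]["color"]; cv2.imwrite("pics/crop1.png",cv2.resize(p[110:220,320:470],None,fx=5,fy=5,interpolation=cv2.INTER_CUBIC))
E
```

```text
square_tube scene 0.92 [507. 172.  33.] [354. 168.]
square_tube scene 0.89 [592. 308.  34.] [406. 156.]
square_tube scene 0.79 [699. 284.  35.] [432. 181.]
   mask scene 0.96 521 405.0 157.0
   mask scene 0.77 531 432.0 181.0
   mask scene 0.72 468 354.0 169.0
square_tube side 0.97 [500. 167.  32.] [271. 187.]
square_tube side 0.65 [689. 275.  32.] [306. 148.]
   mask side 0.87 339 304.0 147.0
   mask side 0.81 343 274.0 155.0
   mask side 0.63 452 272.0 187.0
round_pipe scene 0.62 [ 448. -276.   35.] [220. 260.]
   mask scene 0.95 445 220.0 260.0
round_pipe side 0.76 [ 448. -277.   27.] [352. 308.]
   mask side 0.94 605 350.0 309.0
bar scene 0.76 [444. -11.  10.] [293. 200.]
   mask scene 0.85 839 294.0 199.0
   mask scene 0.58 1713 199.0 348.0
bar side 0.71 [437. -16.   8.] [286. 241.]
   mask side 0.97 845 287.0 241.0
collar scene 0.78 [ 588. -307.   25.] [249. 306.]
   mask scene 0.79 206 250.0 308.0
collar side 0.81 [ 585. -308.   22.] [408. 289.]
   mask side 0.72 315 408.0 290.0
weight scene 0.6 [442. 261.  17.] [356. 142.]
   mask scene 0.78 301 355.0 139.0
weight side 0.52 [426. 257.  21.] [235. 183.]
weight side 0.51 [552. 432.  19.] [246. 142.]
   mask side 0.7 303 236.0 181.0
jig scene 0.95 [651.  31.   9.] [360. 234.]
   mask scene 0.68 1318 355.0 235.0
jig side 0.82 [607.  11.  10.] [333. 209.]
   mask side 0.61 718 338.0 210.0
square_seat scene 0.9 [631. -21.  13.] [342. 242.]
square_seat scene 0.22 [648.  33.  12.] [360. 232.]
   mask scene 0.88 1101 341.0 242.0
square_seat side 0.74 [623. -31.  15.] [347. 214.]
   mask side 0.63 787 346.0 212.0
ring_seat scene 0.58 [638.  83.  15.] [369. 218.]
   mask scene 0.66 916 371.0 218.0
ring_seat side 0.7 [635.  80.  18.] [327. 189.]
   mask side 0.78 607 327.0 189.0
```

View pics/crop1.png

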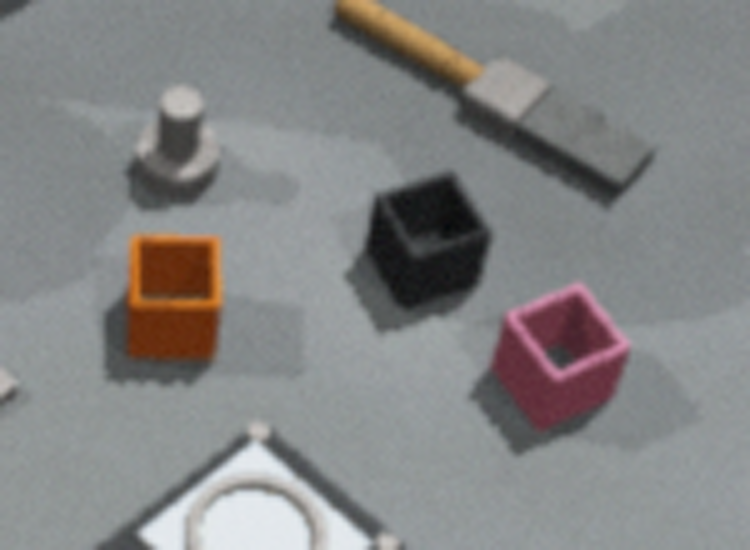

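The crop confirms the dark square tube with its hollow top open, at scene (405,157), between the brush (upper right) and the pink and orange look-alikes. Next I fit the models to the masks.

Run:
```python
from h import *
P={n:optics.snapshot(n) for n in("scene","side")}
guess={"square_tube":(592,305),"round_pipe":(448,-277),"bar":(444,-12),"collar":(588,-307),"weight":(440,261),"square_seat":(630,-22),"ring_seat":(640,83)}
res={}
for n,g in guess.items():
    z=10 if "seat" in n else 0
    V=[]
    for c in P:
        ms=spotter.masks_of(P[c],n)
        t=proj(P[c],[[g[0],g[1],z+15]])[0]
        if not ms: continue
        b=min(ms,key=lambda d:np.hypot(*(np.array(np.nonzero(d["mask"])).mean(1)[::-1]-t)))
        V.append((P[c],b["mask"].astype(np.float32),False))
    yaws=np.radians([0,25,50,70]) if n in("square_tube","square_seat","ring_seat") else (np.radians([30,60,90,120]) if n=="bar" else (0,))
    o=fit(V,n,g,z,yaws); res[n]=o; print(n,len(V),np.round(o,2), [np.round(fit([v],n,g,z,[np.radians(o[2])]),1).tolist() for v in V])
for c in P:
    im=cv2.resize(P[c]["color"],None,fx=4,fy=4)
    for n,o in res.items():
        m=render(P[c],n,o[0],o[1],np.radians(o[2]),10 if "seat" in n else 0)>.5
        cs,_=cv2.findContours(cv2.resize(m.astype(np.uint8),None,fx=4,fy=4,interpolation=0),0,1); cv2.drawContours(im,cs,-1,(0,255,0),1)
    cr=im[440:1320,800:1840] if c=="scene" else im[520:1320,840:1760]
    cv2.imwrite(f"pics/fit_{c}.png",cv2.resize(cr,(780,int(780*cr.shape[0]/cr.shape[1])),interpolation=cv2.INTER_AREA))
```

```text
square_tube 2 [ 5.8941e+02  3.0650e+02 -2.9240e+01  9.0000e-02] [[589.0, 307.4, -29.5, 0.1], [589.4, 305.2, -27.0, 0.1]]
round_pipe 2 [ 4.4429e+02 -2.7438e+02  8.4500e+00  1.7000e-01] [[443.1, -274.0, 10.4, 0.1], [445.1, -275.1, 11.6, 0.2]]
bar 2 [ 4.417e+02 -4.690e+00  8.141e+01  7.000e-02] [[441.8, -4.4, 81.5, 0.1], [441.4, -5.9, 81.1, 0.1]]
collar 2 [ 5.8683e+02 -3.0729e+02  5.8300e+00  3.1000e-01] [[587.4, -305.8, -2.9, 0.5], [586.9, -308.6, 10.5, 0.1]]
weight 2 [4.3354e+02 2.6892e+02 3.1900e+00 2.0000e-01] [[434.8, 268.8, -1.9, 0.2], [432.7, 267.3, 4.2, 0.2]]
square_seat 2 [ 6.2905e+02 -2.1290e+01  8.4180e+01  6.0000e-02] [[629.4, -20.9, 83.6, 0.0], [628.9, -22.7, 84.4, 0.1]]
ring_seat 2 [ 6.4046e+02  8.8560e+01 -5.4400e+00  8.0000e-02] [[641.1, 88.7, -5.9, 0.0], [639.5, 86.5, -4.4, 0.1]]
```

View pics/fit_scene.png

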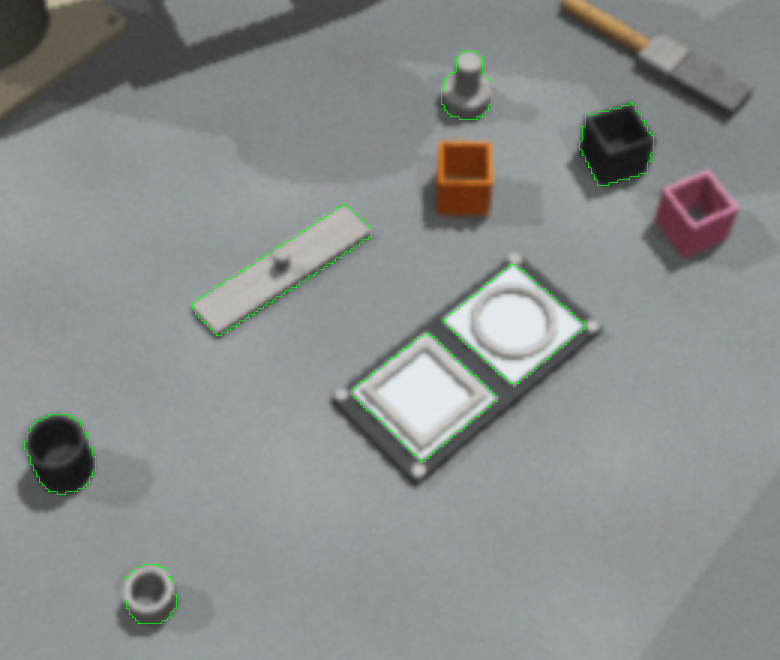

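View pics/fit_side.png

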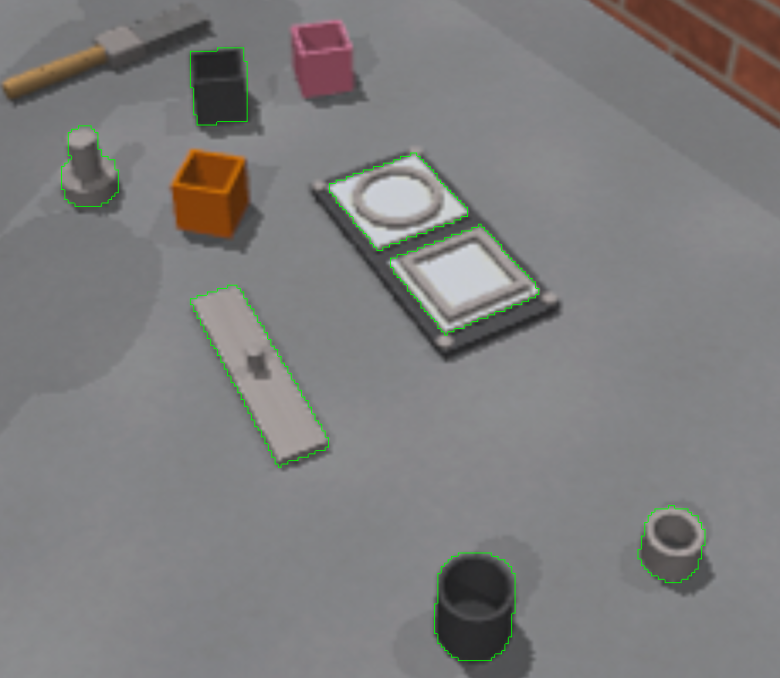

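Run:
```python
from h import *
p=optics.snapshot("scene")
for n in("brush","hammer"):
    d=spotter.masks_of(p,n)[0]; ys,xs=np.nonzero(d["mask"])
    h=cv2.convexHull(np.c_[xs,ys].astype(np.int32))[:,0]; W=np.array([onz(p,u,10)[:2] for u in h])
    print(n,d["p"],cv2.minAreaRect(W.astype(np.float32)))
    print(W.round(0).tolist()[::4])
```

```text
brush 0.55 ((534.8243408203125, 443.6795654296875), (220.7963409423828, 49.43472671508789), 0.622302770614624)
[[643.0, 460.0], [630.0, 421.0], [430.0, 428.0], [537.0, 468.0], [639.0, 466.0]]
hammer 0.61 ((539.207275390625, -448.742431640625), (264.666015625, 85.42874145507812), 0.2558272182941437)
[[669.0, -410.0], [670.0, -488.0], [410.0, -466.0], [410.0, -449.0]]
```

Request:
apply_moves(
  series=[
    [1,[0.05,-0.033,-0.011],-0.04],
    [1,[0.1,-0.066,-0.022],-0.08],
    [1,[0.15,-0.098,-0.033],-0.12],
    [1,[0.2,-0.131,-0.044],-0.16],
    [1,[0.25,-0.163,-0.055],-0.2],
  ],
)

```text
time: 3.42
tool_pos: [432.7, 407.8, 187.2]
tcp_rot: [180.0, 0.0, 150.9]
ft_force: [-0.1, 0.2, -0.2]
finger_gap: 85.5
```

Request:
apply_moves(
  series=[
    [1,[0.05,-0.032,-0.015],0],
    [1,[0.1,-0.064,-0.03],0],
    [1,[0.145,-0.093,-0.045],0],
    [1,[0.157,-0.101,-0.07],0],
    [1,[0.157,-0.101,-0.1],0],
  ],
  grip_force=40,
)

```text
time: 4.05
tool_pos: [591.7, 305.5, 87.0]
tcp_rot: [179.9, 0.1, 150.7]
ft_force: [0.0, 0.2, -1.0]
finger_gap: 85.0
```

Run:
```python
from h import *
p=optics.snapshot("wrist"); im=p["color"]
m=render(p,"square_tube",589.4,306.5,np.radians(-29.2),0,True)>.5
cs,_=cv2.findContours(m.astype(np.uint8),0,1); cv2.drawContours(im,cs,-1,(0,255,0),1)
cv2.imwrite("pics/w1.png",im)
```

```text
(no output)
```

View pics/w1.png

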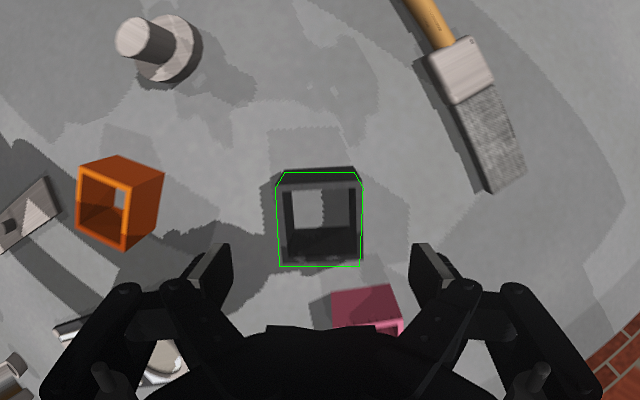

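The fitted outline matches the dark tube (centre about (320,218)) to within a pixel or two. It sits midway between the jaws and the brush is well clear. I descend and grip.

Request:
apply_moves(
  series=[
    [1,[-0.002,0.001,-0.03],0],
    [1,[-0.002,0.001,-0.052],0],
    [0,[-0.002,0.001,-0.052],0],
    [0,[-0.002,0.001,-0.052],0],
    [0,[-0.002,0.001,-0.052],0],
  ],
  grip_force=60,
)

```text
time: 4.72
tool_pos: [587.4, 306.5, 31.4]
tcp_rot: [-179.9, -0.1, 150.8]
ft_force: [2.3, -0.5, 5.3]
finger_gap: 49.4
```

Request:
apply_moves(
  series=[
    [0,[0,0,0],0],
    [0,[0,0,0.03],0],
    [0,[0,0,0.06],0.1],
  ],
)

```text
time: 5.1
tool_pos: [586.8, 306.3, 91.6]
tcp_rot: [-179.8, -0.1, 156.6]
ft_force: [1.2, 0.7, -2.5]
finger_gap: 49.5
```

Request:
apply_moves(
  series=[
    [0,[0.008,-0.06,0.02],0.06],
    [0,[0.016,-0.12,0.02],0.12],
    [0,[0.024,-0.18,0.02],0.18],
    [0,[0.032,-0.24,0.02],0.24],
    [0,[0.04,-0.295,0.02],0.305],
  ],
)

```text
time: 5.72
tool_pos: [626.8, 9.1, 111.9]
tcp_rot: [-179.8, -0.1, 174.2]
ft_force: [0.8, 0.7, -3.0]
finger_gap: 49.3
```

Request:
apply_moves(
  series=[
    [0,[0.001,-0.02,0],0],
    [0,[0.001,-0.03,-0.02],0],
    [0,[0.001,-0.03,-0.035],0],
  ],
)

```text
time: 6.1
tool_pos: [626.7, -20.2, 74.6]
tcp_rot: [-179.9, -0.2, 174.2]
ft_force: [-0.9, 0.5, -2.7]
finger_gap: 49.1
```

```bash
cat >> h.py <<'E'
def over(p,items,fn,crop=None,fx=1,fish=False):
    im=cv2.resize(p["color"],None,fx=fx,fy=fx,interpolation=cv2.INTER_CUBIC)
    for n,x,y,yaw,z in items:
        m=(render(p,n,x,y,np.radians(yaw),z,fish)>.5).astype(np.uint8)
        cs,_=cv2.findContours(cv2.resize(m,None,fx=fx,fy=fx,interpolation=0),0,1); cv2.drawContours(im,cs,-1,(0,255,0),1)
    if crop: a,b,c,d=[int(v*fx) for v in crop]; im=im[b:d,a:c]
    cv2.imwrite(fn,im)
def est(n,g,z,cams=("scene","side"),yaws=(0,)):
    V=[]
    for c in cams:
        p=optics.snapshot(c); ms=spotter.masks_of(p,n)
        if not ms: print("none",c); continue
        t=proj(p,[[g[0],g[1],z+15]])[0]
        b=min(ms,key=lambda d:np.hypot(*(np.array(np.nonzero(d["mask"])).mean(1)[::-1]-t)))
        V.append((p,b["mask"].astype(np.float32),False))
    return V,fit(V,n,g,z,yaws)
E
python3 - <<'E'
from h import *
s=sense(); print(s["tool_pos"],s["tcp_rot"])
c=s["tool_pos"]
p=optics.snapshot("scene"); over(p,[("square_tube",c[0]+1.7,c[1]-.2,-5.9,c[2]-33)],"pics/s2.png",(290,150,430,270),5)
p=optics.snapshot("side"); over(p,[("square_tube",c[0]+1.7,c[1]-.2,-5.9,c[2]-33)],"pics/d2.png",(270,130,410,250),5)
E
```

```text
[626.68859756 -20.24634413  74.63862476] [-179.86805166   -0.24631566  174.18166937]
```

View pics/s2.png

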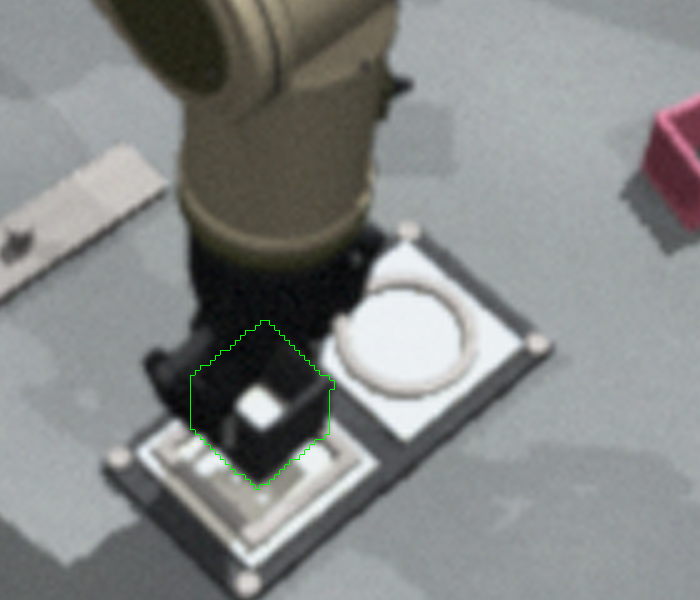

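View pics/d2.png

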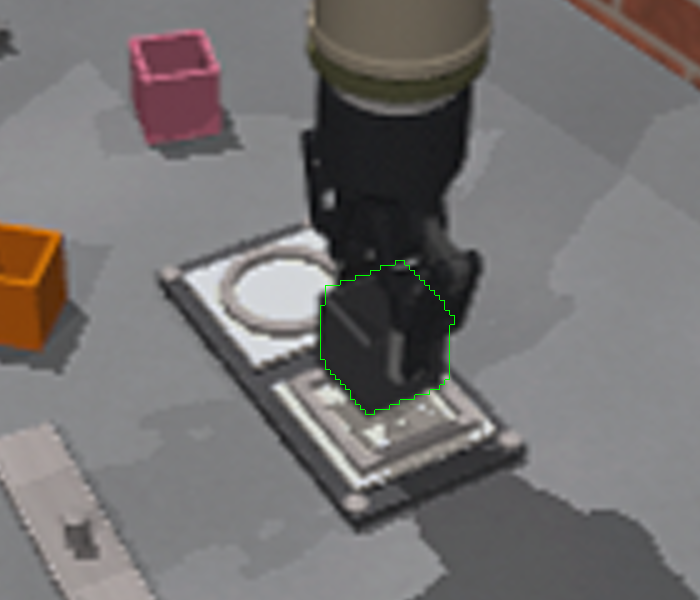

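Both views show the held tube on its predicted outline, square to and over the square frame. I lower it.

Request:
apply_moves(
  series=[
    [0,[0.001,-0.001,-0.01],0],
    [0,[0.001,-0.001,-0.019],0],
    [0,[0.001,-0.001,-0.023],0],
    [0,[0.001,-0.001,-0.025],0],
  ],
)

```text
time: 6.7
tool_pos: [626.0, -19.9, 47.6]
tcp_rot: [-179.9, -0.5, 174.3]
ft_force: [-0.5, 0.1, -3.3]
finger_gap: 49.3
```

Request:
apply_moves(
  series=[
    [0,[0.001,-0.001,-0.001],0],
    [0,[0.001,-0.001,-0.002],0],
  ],
)

```text
time: 6.95
tool_pos: [627.3, -20.7, 47.4]
tcp_rot: [-179.9, -0.5, 174.3]
ft_force: [-10.5, 2.7, 15.6]
finger_gap: 49.3
```

Request:
apply_moves(
  series=[
    [0.6,[0,0,0],0],
    [0.9,[0,0,0],0],
    [1,[0,0,0],0],
    [1,[0,0,0.02],0],
    [1,[0,0,0.06],0],
  ],
)

```text
time: 7.58
tool_pos: [625.9, -20.6, 107.0]
tcp_rot: [-179.9, -0.7, 174.3]
ft_force: [0.0, -0.1, -0.5]
finger_gap: 85.4
```

Request:
apply_moves(
  series=[
    [1,[-0.035,-0.045,0.02],0],
    [1,[-0.07,-0.095,0.02],0],
    [1,[-0.105,-0.145,0.02],0],
    [1,[-0.14,-0.195,0.02],0],
    [1,[-0.165,-0.235,0.0],0],
  ],
)

```text
time: 8.2
tool_pos: [461.2, -258.6, 110.5]
tcp_rot: [-179.7, -0.4, 174.2]
ft_force: [0.9, -0.7, 0.2]
finger_gap: 85.2
```

Run:
```python
from h import *
print(sense()["tool_pos"])
V,o=est("square_tube",(629,-21),16,yaws=(-.1,)); print(np.round(o,2),[np.round(fit([v],"square_tube",(629,-21),16,(-.1,)),1) for v in V])
over(V[0][0],[("square_tube",o[0],o[1],o[2],16)],"pics/s3.png",(290,150,430,270),5)
```

```text
[ 461.24823224 -258.56367895  110.47032522]
[628.43 -20.    -3.     1.2 ] [array([ 6.286e+02, -2.020e+01, -3.400e+00,  2.000e-01]), array([628.2,  10.8, -36.5,   2. ])]
```

View pics/s3.png

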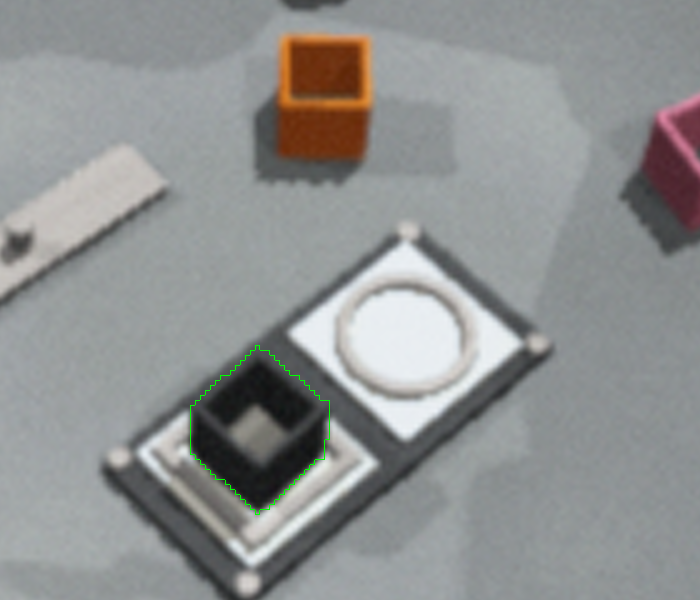

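The tube stands inside the square frame; the fit puts it at (628.4,-20.2), aligned with the rails, and it is released. Next is the round pipe at (444,-274).

Request:
apply_moves(
  series=[
    [1,[-0.016,-0.016,-0.02],0],
    [1,[-0.017,-0.016,-0.05],0],
    [1,[-0.017,-0.016,-0.077],0],
    [0,[-0.017,-0.016,-0.078],0],
    [0,[-0.017,-0.016,-0.078],0],
  ],
)

```text
time: 9.02
tool_pos: [445.0, -272.5, 31.6]
tcp_rot: [-179.8, -0.6, 174.2]
ft_force: [-0.8, -3.1, 2.5]
finger_gap: 51.5
```

Request:
apply_moves(
  series=[
    [0,[0,0,0],0],
    [0,[0,0,0],0],
  ],
)

```text
time: 9.28
tool_pos: [445.9, -272.7, 32.8]
tcp_rot: [-179.8, -0.5, 174.2]
ft_force: [-0.6, 0.7, -2.3]
finger_gap: 49.2
```

Request:
apply_moves(
  series=[
    [0,[0,0,0.05],0],
    [0,[0.01,0.03,0.095],0],
    [0,[0.034,0.08,0.1],0],
    [0,[0.06,0.135,0.1],0],
    [0,[0.086,0.19,0.1],0],
  ],
)

```text
time: 9.9
tool_pos: [532.7, -81.2, 133.6]
tcp_rot: [-179.8, -0.4, 174.2]
ft_force: [1.7, -0.4, -1.8]
finger_gap: 48.6
```

Request:
apply_moves(
  series=[
    [0,[0.028,0.045,0],0],
    [0,[0.056,0.09,0],0],
    [0,[0.084,0.135,0],0],
    [0,[0.105,0.17,0],0],
    [0,[0.11,0.172,-0.03],0],
  ],
)

```text
time: 10.52
tool_pos: [646.1, 94.1, 106.7]
tcp_rot: [-179.9, 0.0, 174.4]
ft_force: [0.6, -0.4, -2.2]
finger_gap: 48.7
```

Request:
apply_moves(
  series=[
    [0,[-0.004,-0.005,-0.015],0],
    [0,[-0.004,-0.0055,-0.03],0],
    [0,[-0.004,-0.0055,-0.03],0],
  ],
)

```text
time: 10.9
tool_pos: [640.7, 87.8, 75.4]
tcp_rot: [-179.9, -0.1, 174.3]
ft_force: [-1.4, 0.6, -2.3]
finger_gap: 48.7
```

Run:
```python
from h import *
s=sense(); c=s["tool_pos"]; print(c)
it=[("round_pipe",c[0]-1.6,c[1],0,c[2]-32)]
p=optics.snapshot("scene"); over(p,it,"pics/s4.png",(310,140,430,260),5)
p=optics.snapshot("side"); over(p,it,"pics/d4.png",(270,130,390,230),6)
```

```text
[640.73441049  87.84002827  75.37356491]
```

View pics/s4.png

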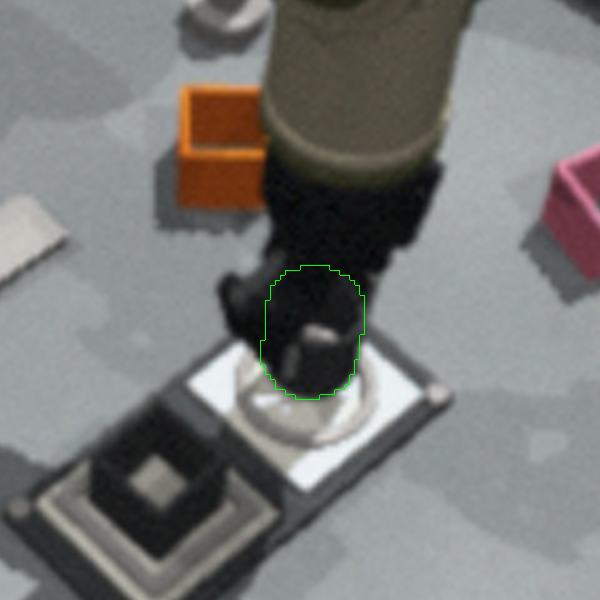

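View pics/d4.png

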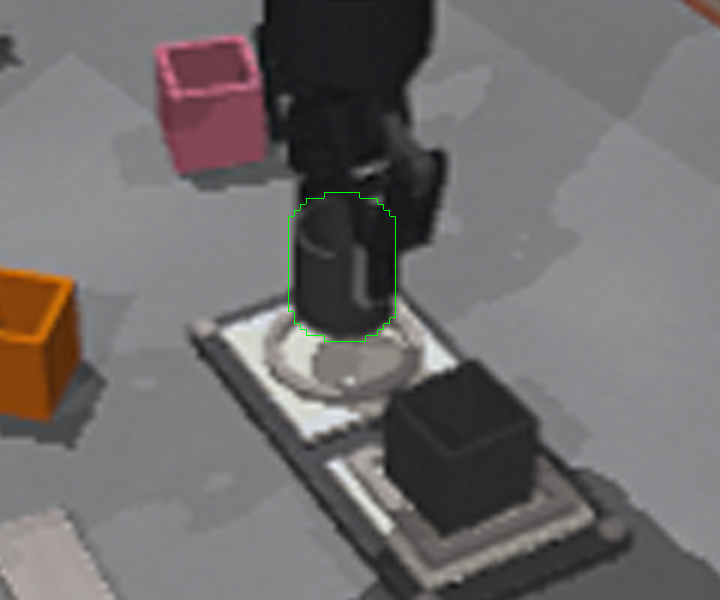

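The pipe is on its predicted outline above the ring. I lower it.

Request:
apply_moves(
  series=[
    [0,[0.001,0.001,-0.012],0],
    [0,[0.001,0.001,-0.021],0],
    [0,[0.001,0.001,-0.025],0],
    [0,[0.001,0.001,-0.027],0],
    [0,[0.001,0.001,-0.028],0],
  ],
)

```text
time: 11.62
tool_pos: [643.3, 89.1, 49.4]
tcp_rot: [-179.9, 0.0, 174.3]
ft_force: [0.1, -0.1, -2.2]
finger_gap: 49.0
```

Request:
apply_moves(
  series=[
    [0,[-0.001,0,-0.001],0],
    [0,[-0.001,0,-0.002],0],
    [0,[-0.001,0,-0.002],0],
  ],
)

```text
time: 12.0
tool_pos: [642.8, 89.2, 48.3]
tcp_rot: [-179.9, 0.1, 174.3]
ft_force: [-0.1, 0.1, 3.6]
finger_gap: 49.0
```

Request:
apply_moves(
  series=[
    [0.6,[0,0,0],0],
    [0.9,[0,0,0],0],
    [1,[0,0,0],0],
    [1,[0,0,0.02],0],
    [1,[0,0,0.07],-0.1],
  ],
)

```text
time: 12.62
tool_pos: [640.5, 89.0, 116.8]
tcp_rot: [-179.8, -0.2, 168.5]
ft_force: [1.3, -0.0, 0.8]
finger_gap: 85.4
```

Request:
apply_moves(
  series=[
    [1,[-0.04,-0.02,0.02],-0.17],
    [1,[-0.08,-0.04,0.02],-0.34],
    [1,[-0.12,-0.055,0.02],-0.51],
    [1,[-0.16,-0.07,0.02],-0.68],
    [1,[-0.19,-0.085,0.0],-0.85],
  ],
)

```text
time: 13.25
tool_pos: [451.2, 3.4, 119.7]
tcp_rot: [179.9, -0.0, 119.5]
ft_force: [-0.4, 0.2, -0.0]
finger_gap: 85.6
```

Run:
```python
from h import *
s=sense(); print(s["tool_pos"],s["tcp_rot"])
V,o=est("round_pipe",(640,88.5),16); print(np.round(o,2),[np.round(fit([v],"round_pipe",(640,88.5),16),1) for v in V])
over(V[0][0],[("round_pipe",o[0],o[1],o[2],16)],"pics/s5.png",(310,140,430,260),5)
V,o=est("square_tube",(629,-21),16,("scene",),yaws=(-.1,)); print(np.round(o,2))
```

```text
[451.17942564   3.4291695  119.65423682] [ 1.79940719e+02 -3.34850533e-02  1.19488550e+02]
[6.4262e+02 8.9520e+01 2.5100e+00 1.0000e-01] [array([ 6.43e+02,  8.92e+01, -8.00e-01,  1.00e-01]), array([6.411e+02, 8.810e+01, 7.000e+00, 1.000e-01])]
[ 6.2817e+02 -1.9630e+01 -3.6200e+00  1.6000e-01]
```

View pics/s5.png

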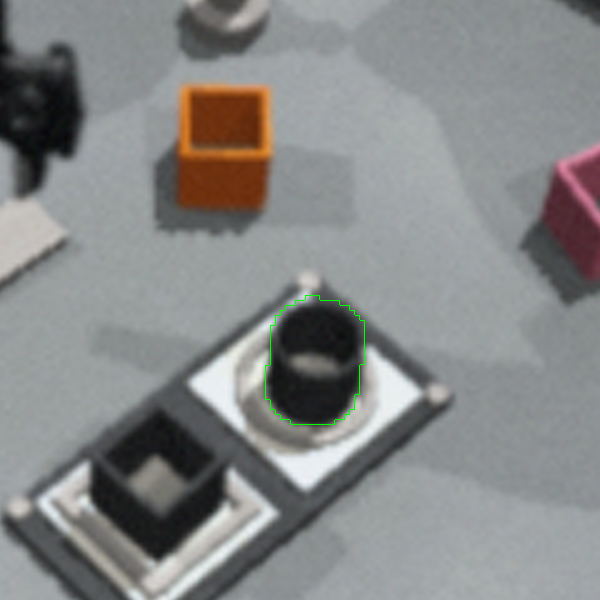

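The pipe is inside the ring, with the fit at (642,89). Next I turn to the bar and lower over its middle.

Request:
apply_moves(
  series=[
    [1,[-0.005,-0.004,-0.02],-0.18],
    [1,[-0.009,-0.008,-0.03],-0.36],
    [1,[-0.0095,-0.008,-0.04],-0.54],
    [1,[-0.0095,-0.008,-0.05],-0.665],
    [1,[-0.0095,-0.008,-0.06],-0.665],
  ],
)

```text
time: 14.18
tool_pos: [444.2, -3.8, 59.1]
tcp_rot: [179.9, -0.1, 81.9]
ft_force: [-0.7, 0.4, 0.7]
finger_gap: 85.7
```

Run:
```python
from h import *
s=sense(); print(s["tool_pos"],s["tcp_rot"])
p=optics.snapshot("wrist"); over(p,[("bar",441.7,-4.7,81.4,0)],"pics/w6.png",fish=True)
```

```text
[444.16568445  -3.75513178  59.12305053] [ 1.79948799e+02 -1.32321147e-01  8.19169465e+01]
```

View pics/w6.png

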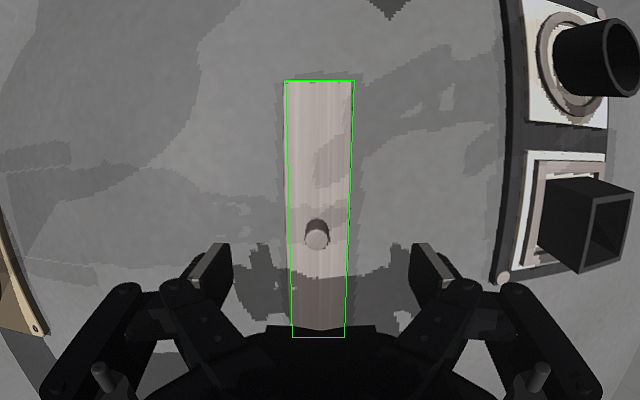

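The bar outline matches to within about 2 px, with the stud at (317,235) and the bar between the jaws. I go down.

Request:
apply_moves(
  series=[
    [1,[-0.002,-0.001,-0.02],-0.009],
    [1,[-0.002,-0.001,-0.036],-0.009],
    [1,[-0.002,-0.001,-0.041],-0.009],
    [1,[-0.002,-0.001,-0.043],-0.009],
  ],
)

```text
time: 14.72
tool_pos: [441.1, -4.6, 14.5]
tcp_rot: [-179.9, -0.1, 81.5]
ft_force: [-0.2, -0.1, -0.4]
finger_gap: 85.8
```

Run:
```python
from h import *
s=sense(); print(s["tool_pos"],s["ft_force"])
p=optics.snapshot("side"); over(p,[],"pics/d7.png",(210,170,350,280),5)
```

```text
[441.05681807  -4.60447085  14.48490751] [-0.20301192 -0.09109061 -0.4038483 ]
```

View pics/d7.png

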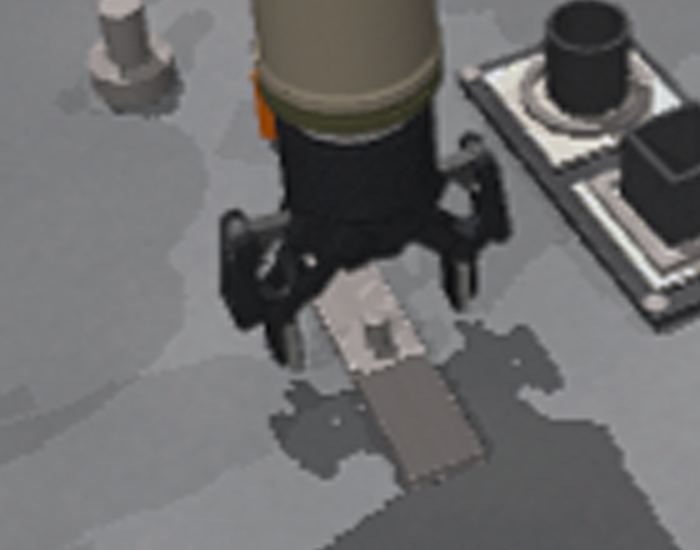

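Request:
apply_moves(
  series=[
    [0.58,[0,0,0],0],
    [0.58,[0,0,0],0],
    [0.58,[0,0,0],0],
  ],
)

```text
time: 15.15
tool_pos: [441.5, -4.7, 14.9]
tcp_rot: [-180.0, -0.1, 81.5]
ft_force: [-0.8, -0.2, 0.9]
finger_gap: 49.7
```

Request:
apply_moves(
  series=[
    [0.58,[0.001,0,-0.003],0],
    [0.58,[0.001,0,-0.004],0],
  ],
)

```text
time: 15.4
tool_pos: [442.4, -4.7, 10.7]
tcp_rot: [-180.0, -0.1, 81.5]
ft_force: [-0.7, -0.5, 0.2]
finger_gap: 49.3
```

Run:
```python
from h import *
p=optics.snapshot("side"); over(p,[],"pics/d8.png",(240,200,320,260),9)
```

```text
(no output)
```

View pics/d8.png

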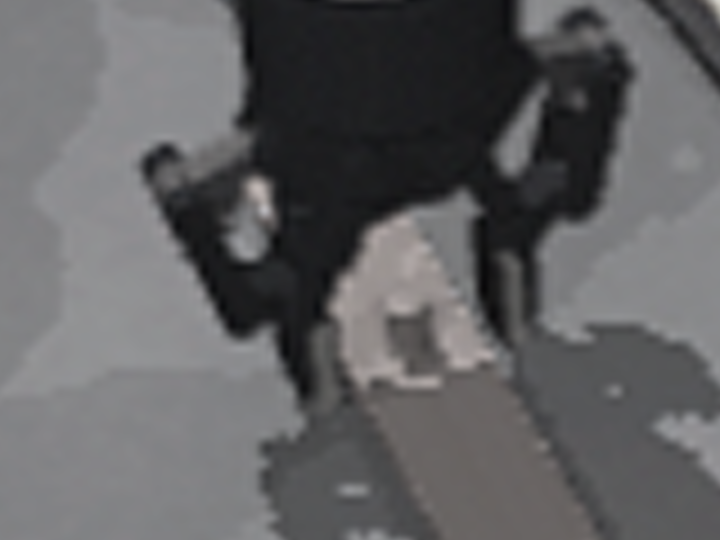

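Request:
apply_moves(
  series=[
    [0.58,[-0.001,0,-0.002],0],
    [0.58,[-0.001,0,-0.002],0],
  ],
)

```text
time: 15.7
tool_pos: [441.0, -4.6, 8.3]
tcp_rot: [-179.9, -0.1, 81.5]
ft_force: [0.5, 0.8, 0.4]
finger_gap: 49.5
```

Request:
apply_moves(
  series=[
    [0.4,[0,0,0],0],
    [0.2,[0,0,0],0],
    [0,[0,0,0],0],
  ],
  grip_force=90,
)

```text
time: 16.08
tool_pos: [442.4, -4.8, 10.1]
tcp_rot: [180.0, -0.1, 81.5]
ft_force: [-3.0, -0.7, 15.0]
finger_gap: 37.4
```

Request:
apply_moves(
  series=[
    [0,[0,0,0],0],
    [0,[0,0,0.02],0],
    [0,[0,0,0.05],0],
    [0,[0,0,0.09],0],
  ],
)

```text
time: 16.58
tool_pos: [440.2, -4.5, 98.7]
tcp_rot: [-179.8, -0.1, 81.5]
ft_force: [1.4, 0.3, -6.3]
finger_gap: 37.5
```

Request:
apply_moves(
  series=[
    [0,[0.045,0.009,0.022],0.01],
    [0,[0.09,0.018,0.022],0.02],
    [0,[0.135,0.027,0.022],0.03],
    [0,[0.175,0.035,0.022],0.045],
    [0,[0.194,0.038,0.022],0.045],
  ],
)

```text
time: 17.2
tool_pos: [634.8, 34.0, 118.7]
tcp_rot: [-179.6, -0.1, 84.2]
ft_force: [-0.1, -0.6, -5.7]
finger_gap: 37.1
```

Request:
apply_moves(
  series=[
    [0,[0,0,0],0],
    [0,[0,0,0],0],
  ],
)

```text
time: 17.45
tool_pos: [633.2, 34.0, 116.9]
tcp_rot: [-179.4, -0.1, 84.2]
ft_force: [-0.7, -0.1, -6.2]
finger_gap: 37.3
```

Run:
```python
from h import *
s=sense(); c=s["tool_pos"]; print(c,s["tcp_rot"],s["ft_force"],s["wrist_torque"])
it=[("bar",c[0],c[1],s["tcp_rot"][2],c[2]-10)]
p=optics.snapshot("scene"); over(p,it,"pics/s9.png",(290,120,430,240),5)
p=optics.snapshot("side"); over(p,it,"pics/d9.png",(270,130,400,240),6)
```

```text
[633.15691647  33.98461906 116.87562579] [-1.79424783e+02 -1.02432368e-01  8.41570435e+01] [-0.72978989 -0.08692983 -6.19955357] [ 0.01292893 -0.00109428  0.02226619]
```

View pics/s9.png

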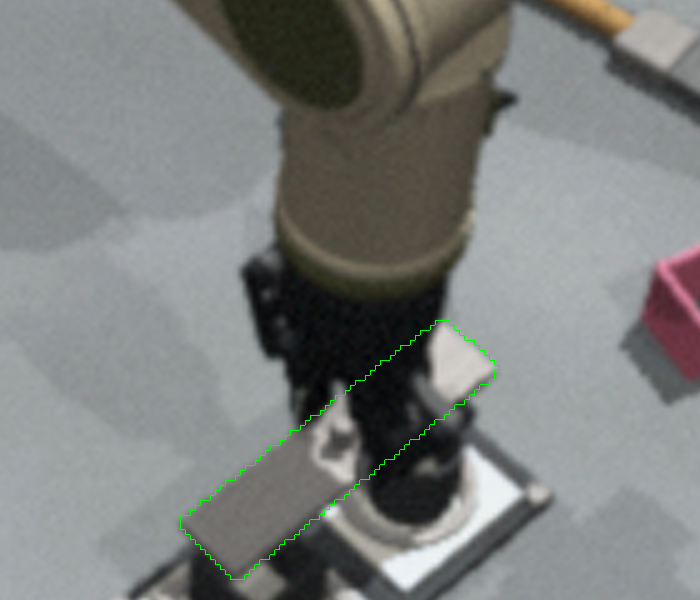

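View pics/d9.png

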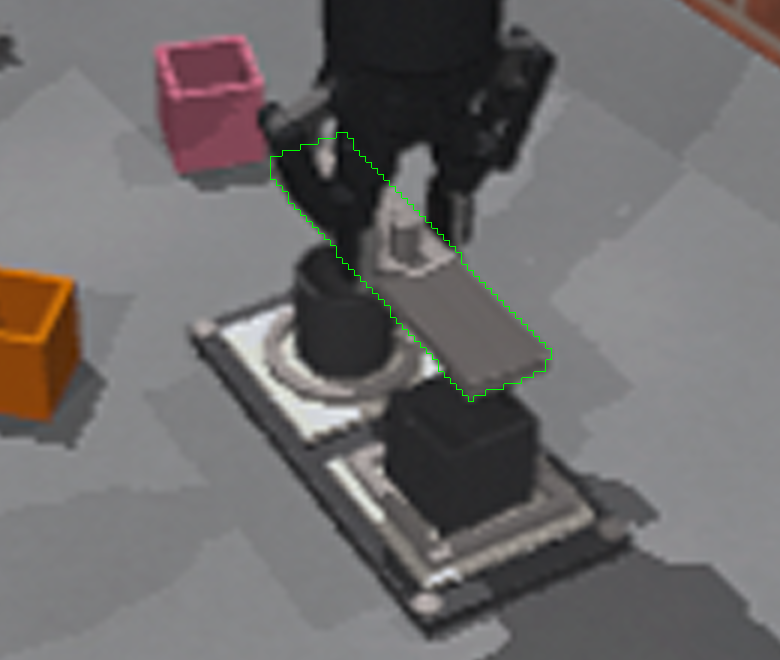

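The held bar matches its predicted outline, stays level and lies across both stubs. I lower it.

Request:
apply_moves(
  series=[
    [0,[0.0015,0,-0.015],0],
    [0,[0.0015,0,-0.028],0],
    [0,[0.0015,0,-0.034],0],
    [0,[0.0015,0,-0.037],0],
    [0,[0.0015,0,-0.038],0],
  ],
)

```text
time: 18.18
tool_pos: [635.1, 33.9, 79.9]
tcp_rot: [-179.5, -0.1, 84.1]
ft_force: [0.8, -0.8, -5.1]
finger_gap: 37.6
```

Request:
apply_moves(
  series=[
    [0,[0,0,-0.001],0],
    [0,[0,0,-0.002],0],
  ],
)

```text
time: 18.42
tool_pos: [635.5, 33.9, 78.3]
tcp_rot: [-179.6, -0.1, 84.1]
ft_force: [0.5, 0.1, -5.7]
finger_gap: 37.3
```

Request:
apply_moves(
  series=[
    [0,[-0.0005,0,-0.001],0],
    [0,[-0.0005,0,-0.002],0],
    [0,[-0.0005,0,-0.002],0],
  ],
)

```text
time: 18.8
tool_pos: [635.0, 33.9, 76.3]
tcp_rot: [-179.6, -0.1, 84.1]
ft_force: [0.1, 0.8, -5.5]
finger_gap: 37.3
```

Request:
apply_moves(
  series=[
    [0,[0,0,-0.001],0],
    [0,[0,0,-0.002],0],
  ],
)

```text
time: 19.05
tool_pos: [635.4, 33.9, 76.2]
tcp_rot: [-179.6, -0.1, 84.2]
ft_force: [-9.0, 0.2, 12.3]
finger_gap: 37.0
```

Request:
apply_moves(
  series=[
    [0.55,[0,0,0],0],
    [0.7,[0,0,0],0],
    [1,[0,0,0],0],
    [1,[0,0,0.02],0],
    [1,[0,0,0.07],0],
  ],
)

```text
time: 19.68
tool_pos: [633.3, 33.9, 144.7]
tcp_rot: [-179.3, -0.1, 84.1]
ft_force: [0.9, -0.7, -0.1]
finger_gap: 85.2
```

Request:
apply_moves(
  series=[
    [1,[-0.01,-0.058,0],0],
    [1,[-0.02,-0.116,0],0],
    [1,[-0.03,-0.174,0],0],
    [1,[-0.04,-0.232,0],0],
    [1,[-0.048,-0.29,0],0],
  ],
)

```text
time: 20.3
tool_pos: [585.3, -258.2, 146.8]
tcp_rot: [-179.4, -0.0, 84.2]
ft_force: [0.7, 0.2, -0.0]
finger_gap: 85.4
```

Run:
```python
from h import *
s=sense(); print(s["tool_pos"],s["tcp_rot"])
V,o=est("bar",(635,34),66,yaws=(1.467,)); print(np.round(o,2),[np.round(fit([v],"bar",(635,34),66,(1.467,)),1) for v in V])
it=[("bar",634.8,33.6,84.1,66)]
over(V[0][0],it,"pics/s10.png",(290,140,430,260),5)
over(V[1][0],it,"pics/d10.png",(270,130,400,240),6)
```

```text
[ 585.26625511 -258.15343734  146.75531351] [-1.79406702e+02 -4.92780267e-02  8.41513794e+01]
[6.3485e+02 3.3100e+01 8.4330e+01 8.0000e-02] [array([6.351e+02, 3.410e+01, 8.420e+01, 1.000e-01]), array([6.343e+02, 3.240e+01, 8.390e+01, 1.000e-01])]
```

View pics/s10.png

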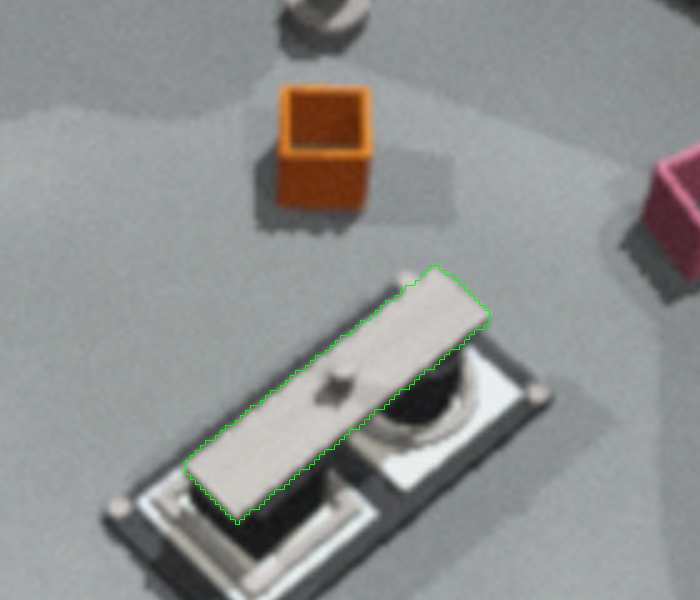

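View pics/d10.png

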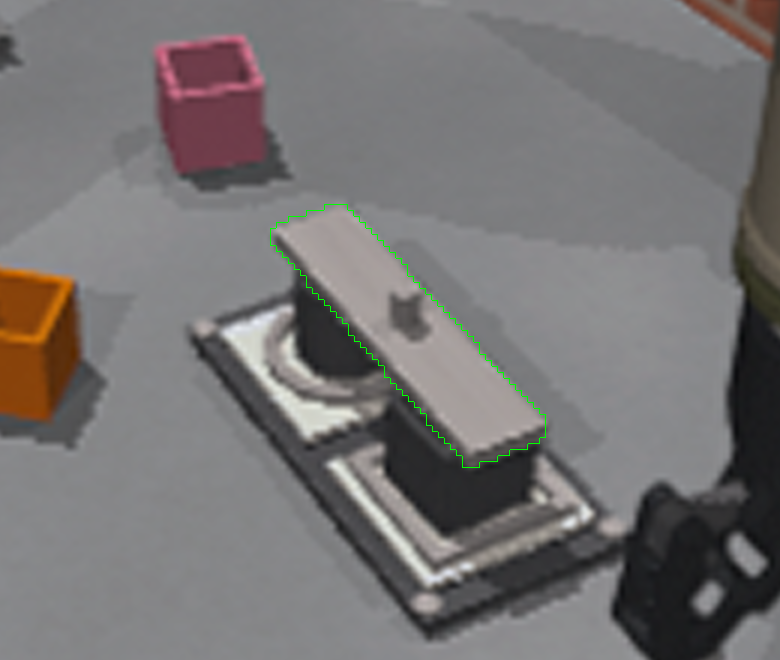

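The bar rests level at (634.9,33.4) and 84.2°, within about 1 mm of the jig's middle, with the stud up. Next is the collar at about (587,-307).

Request:
apply_moves(
  series=[
    [1,[0.002,-0.045,-0.02],0],
    [1,[0.002,-0.0495,-0.06],0],
    [1,[0.002,-0.0495,-0.07],0],
  ],
)

```text
time: 20.88
tool_pos: [586.0, -304.7, 73.3]
tcp_rot: [-179.1, -0.2, 84.0]
ft_force: [-0.3, -0.5, 0.1]
finger_gap: 85.2
```

Run:
```python
from h import *
s=sense(); print(s["tool_pos"],s["tcp_rot"])
p=optics.snapshot("wrist"); ms=spotter.masks_of(p,"collar")
for m in ms[:2]:
  print(m["p"],m["mask"].sum(),np.round(fit([(p,m["mask"].astype(np.float32),True)],"collar",(587,-307),0),2))
over(p,[("collar",586.9,-307.5,0,0)],"pics/w11.png",fish=True)
```

```text
[ 585.99287838 -304.71953271   73.30852657] [-179.11376507   -0.23081347   84.03968474]
0.83 2866 [ 5.8666e+02 -3.0530e+02  7.3000e+00  3.2000e-01]
```

View pics/w11.png

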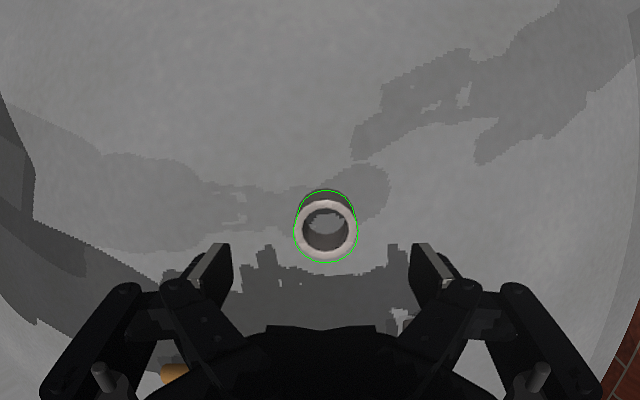

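The collar is at (325,228), within about 2 px of its outline and between the jaws. I grip it.

Request:
apply_moves(
  series=[
    [1,[0.001,-0.002,-0.025],0],
    [1,[0.001,-0.002,-0.05],0],
    [0.55,[0.001,-0.002,-0.055],0],
    [0.55,[0.001,-0.002,-0.055],0],
    [0.3,[0.001,-0.002,-0.055],0],
  ],
  grip_force=50,
)

```text
time: 21.6
tool_pos: [589.4, -307.3, 22.6]
tcp_rot: [-179.4, -0.1, 84.1]
ft_force: [0.8, 0.1, -1.7]
finger_gap: 38.3
```

Request:
apply_moves(
  series=[
    [0,[0,0,0],0],
    [0,[0,0,0],0],
  ],
)

```text
time: 21.85
tool_pos: [589.9, -307.6, 23.5]
tcp_rot: [-179.5, -0.1, 84.1]
ft_force: [0.1, -0.1, -1.2]
finger_gap: 38.3
```

Request:
apply_moves(
  series=[
    [0,[0,0,0.05],0],
    [0,[0.004,0.03,0.1],0],
    [0,[0.012,0.09,0.115],0],
    [0,[0.02,0.15,0.115],0],
    [0,[0.028,0.21,0.115],0],
  ],
)

```text
time: 22.48
tool_pos: [618.1, -96.0, 139.2]
tcp_rot: [-179.5, -0.1, 84.1]
ft_force: [1.5, -0.1, -1.5]
finger_gap: 38.3
```

Run:
```python
from h import *
s=sense(); c=s["tool_pos"]; print(c,s["tcp_rot"],s["finger_gap"])
for n in("scene","side"):
  p=optics.snapshot(n); ms=spotter.masks_of(p,"collar")
  print([ (round(m["p"],2),np.array(np.nonzero(m["mask"])).mean(1)[::-1].round()) for m in ms],proj(p,[[c[0],c[1],c[2]-5]]))
  u=proj(p,[[c[0],c[1],c[2]-5]])[0].astype(int)
  over(p,[("collar",c[0],c[1]+.7,0,c[2]-23)],f"pics/c12_{n}.png",(u[0]-50,u[1]-45,u[0]+50,u[1]+45),6)
```

```text
[618.06320697 -96.0173801  139.1764631 ] [-1.79523536e+02 -6.17648149e-02  8.40697321e+01] 38.280697086013134
[(0.69, array([315., 237.]))] [[318.10979764 234.20148326]]
[(0.49, array([364., 196.]))] [[363.37835732 195.19760693]]
```

View pics/c12_scene.png

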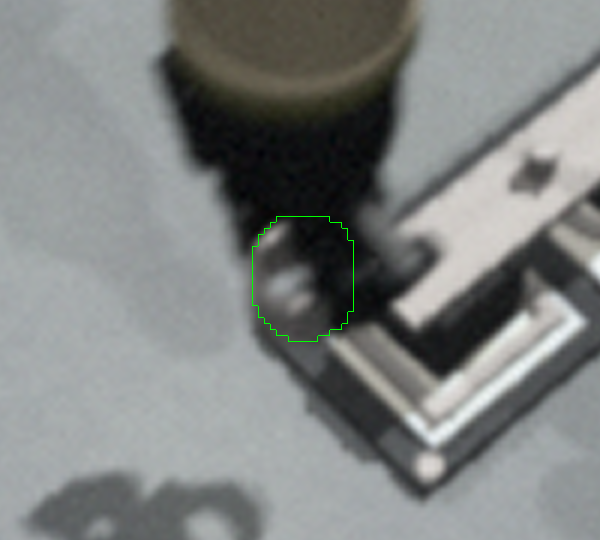

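View pics/c12_side.png

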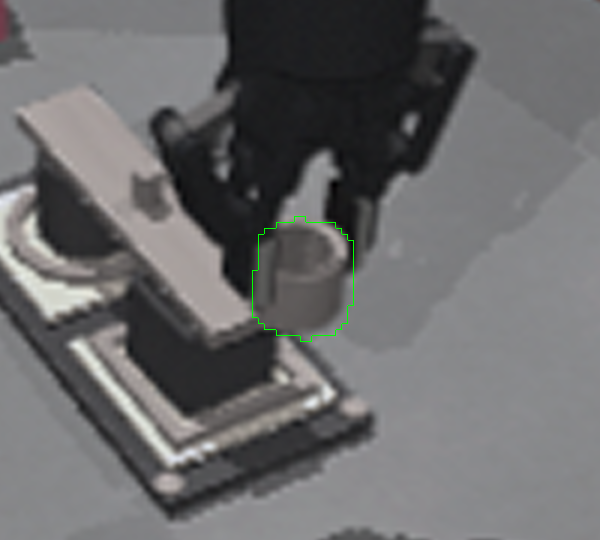

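Request:
apply_moves(
  series=[
    [0,[0.007,0.055,0],0],
    [0,[0.014,0.105,0],0],
    [0,[0.0165,0.127,0],0],
    [0,[0.017,0.129,0],0],
    [0,[0.017,0.129,-0.01],0],
  ],
)

```text
time: 23.3
tool_pos: [635.8, 31.1, 129.1]
tcp_rot: [-179.6, -0.0, 84.2]
ft_force: [0.5, -0.6, -1.0]
finger_gap: 38.3
```

Run:
```python
from h import *
s=sense(); c=s["tool_pos"]; print(c,s["tcp_rot"],s["finger_gap"])
for n in("scene","side"):
  p=optics.snapshot(n)
  u=proj(p,[[c[0],c[1],c[2]-20]])[0].astype(int)
  over(p,[("collar",c[0],c[1]+.7,0,c[2]-21)],f"pics/c13_{n}.png",(u[0]-40,u[1]-35,u[0]+40,u[1]+35),8)
```

```text
[635.75053592  31.10364456 129.14343941] [-1.79567956e+02 -1.84078238e-02  8.42010614e+01] 38.272023689279926
```

View pics/c13_scene.png

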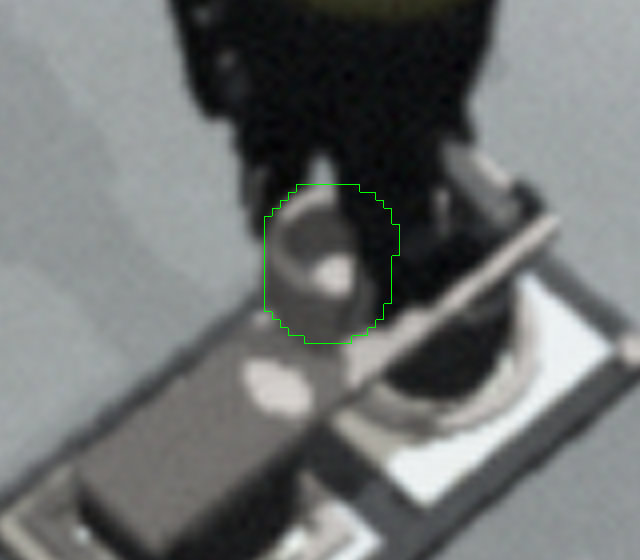

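View pics/c13_side.png

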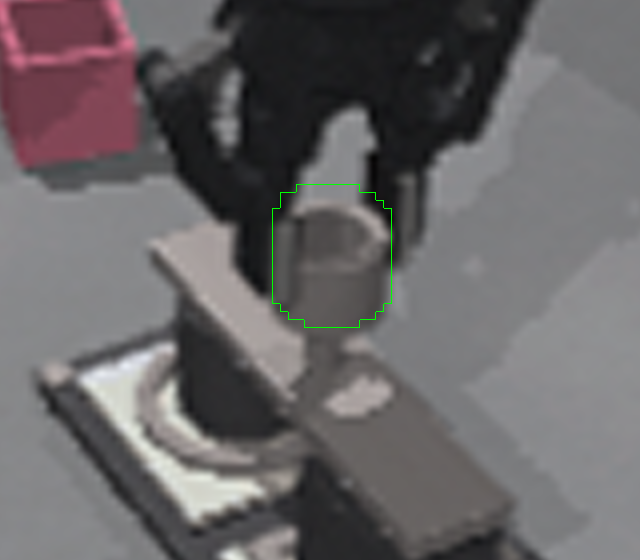

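Run:
```python
from h import *
s=sense(); c=s["tool_pos"]; out=[]
for n in("scene","side"):
  p=optics.snapshot(n); print(n,"cam",ray(p,(320,200))[0].round())
  q=dict(p); q["color"]=cv2.convertScaleAbs(cv2.LUT(p["color"],(255*(np.arange(256)/255.)**.5).astype(np.uint8)))
  u=proj(p,[[c[0],c[1],c[2]-20]])[0].astype(int)
  im=q["color"][u[1]-22:u[1]+22,u[0]-20:u[0]+20]
  im=cv2.resize(im,None,fx=10,fy=10,interpolation=cv2.INTER_CUBIC)
  # rims
  t=np.linspace(0,2*np.pi,60)
  for d,z in((40,0),(40,30),(28,30)):
    w=np.c_[c[0]+d/2*np.cos(t),c[1]+.7+d/2*np.sin(t),0*t+c[2]-22+z]
    cv2.polylines(im,[((proj(p,w)-(u-[20,22])+.5)*10).astype(np.int32)],True,(0,255,0),1)
  out.append(im)
cv2.imwrite("pics/c14.png",np.hstack(out))
```

```text
scene cam [1000. -500. 1110.]
side cam [ 129. -623.  775.]
```

View pics/c14.png

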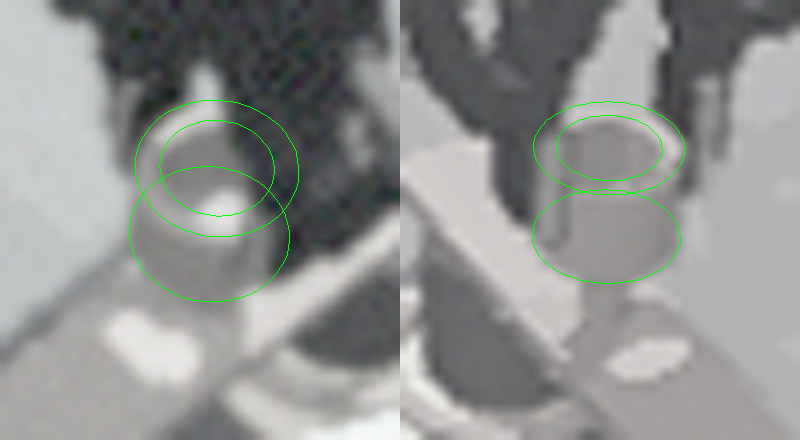

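With the model rims overlaid in both views, the collar hangs upright and its bottom is about 22 mm below the TCP. It is over the stud. I lower it.

Request:
apply_moves(
  series=[
    [0,[-0.001,0.0015,-0.01],0],
    [0,[-0.001,0.0015,-0.02],0],
    [0,[-0.001,0.0015,-0.026],0],
    [0,[-0.001,0.0015,-0.028],0],
    [0,[-0.001,0.0015,-0.029],0],
  ],
)

```text
time: 24.12
tool_pos: [633.4, 32.9, 98.6]
tcp_rot: [-179.4, -0.0, 84.2]
ft_force: [-0.0, -0.2, -1.4]
finger_gap: 38.3
```

Request:
apply_moves(
  series=[
    [0,[0,0,-0.001],0],
    [0,[0,0,-0.002],0],
  ],
)

```text
time: 24.38
tool_pos: [633.7, 32.9, 98.4]
tcp_rot: [-179.4, -0.0, 84.2]
ft_force: [-8.0, -0.0, 13.7]
finger_gap: 38.2
```

Request:
apply_moves(
  series=[
    [0.55,[0,0,0.001],0],
    [0.7,[0,0,0.001],0],
    [1,[0,0,0.002],0],
    [1,[0,0,0.02],0],
    [1,[0,0,0.07],0],
  ],
)

```text
time: 25.0
tool_pos: [631.5, 33.0, 166.6]
tcp_rot: [-179.1, -0.0, 84.2]
ft_force: [0.8, -0.2, 0.1]
finger_gap: 85.1
```

Request:
apply_moves(
  series=[
    [1,[-0.045,0.043,0.0],0],
    [1,[-0.09,0.086,0.0],0],
    [1,[-0.135,0.129,0.0],0],
    [1,[-0.175,0.172,0.0],0],
    [1,[-0.195,0.21,0.0],0],
  ],
)

```text
time: 25.62
tool_pos: [435.0, 244.5, 168.2]
tcp_rot: [-179.1, -0.1, 84.2]
ft_force: [0.1, -0.3, -0.1]
finger_gap: 85.5
```

```bash
cat >> h.py <<'E'
def rims(c,fn,circ,hw=26,fx=8):
    """circ: list of (x,y,z,d); two-camera bright crop at point c"""
    out=[];t=np.linspace(0,2*np.pi,60)
    for n in("scene","side"):
        p=optics.snapshot(n); q=cv2.LUT(p["color"],(255*(np.arange(256)/255.)**.6).astype(np.uint8))
        u=proj(p,[c])[0].astype(int); im=cv2.resize(q[u[1]-hw:u[1]+hw,u[0]-hw+2:u[0]+hw-2],None,fx=fx,fy=fx,interpolation=cv2.INTER_CUBIC)
        for x,y,z,d in circ:
            w=np.c_[x+d/2*np.cos(t),y+d/2*np.sin(t),0*t+z]
            cv2.polylines(im,[((proj(p,w)-(u-[hw-2,hw])+.5)*fx).astype(np.int32)],True,(0,255,0),1)
        out.append(im)
    cv2.imwrite(fn,np.hstack(out))
E
python3 - <<'E'
from h import *
s=sense(); print(s["tool_pos"],s["tcp_rot"])
V,o=est("collar",(634,33.5),76); print(np.round(o,2),[np.round(fit([v],"collar",(634,33.5),76),1) for v in V])
V,o=est("bar",(635,34),66,yaws=(1.467,)); print(np.round(o,2))
rims((634.5,33.5,90),"pics/c15.png",[(634.2,33.5,76,40),(634.2,33.5,106,40),(634.2,33.5,106,28)])
E
```

```text
[435.01805288 244.4693302  168.18643921] [-1.79136775e+02 -5.79461377e-02  8.42269399e+01]
[ 6.3384e+02  3.3080e+01 -3.3100e+00  1.3000e-01] [array([ 6.341e+02,  3.290e+01, -2.700e+00,  1.000e-01]), array([6.319e+02, 3.280e+01, 8.000e-01, 1.000e-01])]
[6.356e+02 3.347e+01 8.428e+01 5.000e-01]
```

View pics/c15.png

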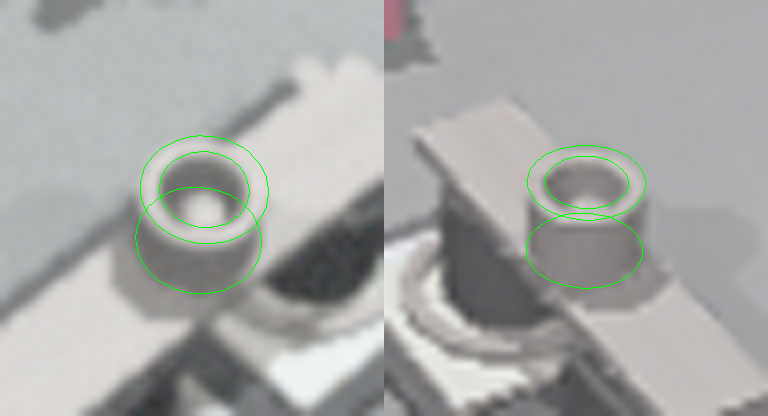

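The collar sits flat round the stud; the model rims match in both views at (634,33.4). Next is the weight.

Request:
apply_moves(
  series=[
    [1,[-0.001,0.02,-0.03],0],
    [1,[-0.001,0.024,-0.055],0],
    [1,[-0.001,0.024,-0.058],0],
  ],
)

```text
time: 26.5
tool_pos: [434.8, 265.1, 106.5]
tcp_rot: [-178.8, 0.1, 84.1]
ft_force: [0.4, -0.1, 0.5]
finger_gap: 85.3
```

Run:
```python
from h import *
s=sense(); print(s["tool_pos"],s["tcp_rot"])
p=optics.snapshot("wrist"); ms=spotter.masks_of(p,"weight")
for m in ms[:2]:
  print(m["p"],m["mask"].sum(),np.round(fit([(p,m["mask"].astype(np.float32),True)],"weight",(434,268.5),0),2))
over(p,[("weight",434,268.5,0,0)],"pics/w16.png",fish=True)
```

```text
[434.83584986 265.06942379 106.47819775] [-1.78836515e+02  1.41854039e-01  8.40605906e+01]
0.8 3677 [4.3221e+02 2.6917e+02 7.3400e+00 6.0000e-02]
```

View pics/w16.png

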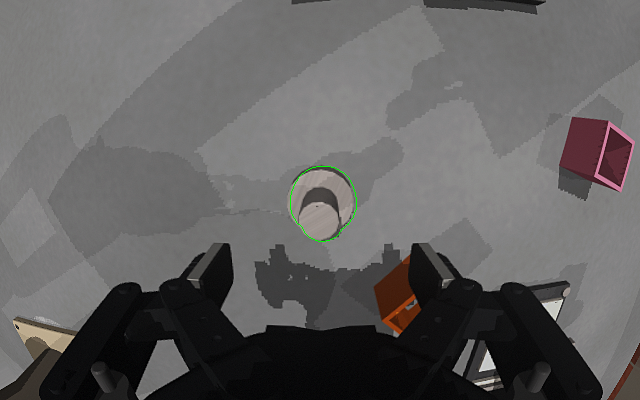

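The weight is at (322,205) on its outline, with the knob between the jaws. I grip the knob.

Request:
apply_moves(
  series=[
    [1,[-0.002,0.0035,-0.03],0],
    [1,[-0.002,0.0035,-0.055],0],
    [1,[-0.002,0.0035,-0.066],0],
    [0.5,[-0.002,0.0035,-0.068],0],
    [0.4,[-0.002,0.0035,-0.068],0],
  ],
  grip_force=80,
)

```text
time: 27.22
tool_pos: [435.1, 269.3, 41.8]
tcp_rot: [-179.1, -0.0, 84.0]
ft_force: [0.1, 0.7, 0.5]
finger_gap: 51.6
```

Request:
apply_moves(
  series=[
    [0.2,[0,0,0],0],
    [0,[0,0,0],0],
    [0,[0,0,0],0],
  ],
)

```text
time: 27.6
tool_pos: [435.8, 269.8, 43.3]
tcp_rot: [-179.2, -0.1, 84.0]
ft_force: [-2.9, -1.0, 6.4]
finger_gap: 24.1
```

Request:
apply_moves(
  series=[
    [0,[0,0,0.04],0],
    [0,[0,0,0.09],0],
    [0,[0.02,-0.025,0.13],0],
    [0,[0.055,-0.066,0.135],0],
    [0,[0.095,-0.112,0.135],0],
  ],
)

```text
time: 28.22
tool_pos: [531.8, 157.3, 179.5]
tcp_rot: [-179.3, -0.1, 84.1]
ft_force: [-0.2, 0.4, -5.7]
finger_gap: 23.8
```

Request:
apply_moves(
  series=[
    [0,[0.04,-0.046,0],0],
    [0,[0.075,-0.09,0],0],
    [0,[0.098,-0.118,0],0],
    [0,[0.102,-0.123,0],0],
    [0,[0.102,-0.123,0],0],
  ],
)

```text
time: 28.85
tool_pos: [633.3, 34.3, 178.7]
tcp_rot: [-179.2, -0.1, 84.1]
ft_force: [0.0, -0.3, -5.2]
finger_gap: 24.1
```

Run:
```python
from h import *
s=sense(); c=s["tool_pos"]; print(c,s["tcp_rot"],s["finger_gap"],s["ft_force"])
b=c[2]-43; x,y=c[0],c[1]-1
rims((x,y,b-10),"pics/c17.png",[(x,y,b,50),(x,y,b+20,50),(634,33.4,106,40),(634,33.4,106,28)],hw=26)
```

```text
[633.27806296  34.26068664 178.70841145] [-1.79190791e+02 -1.26137187e-01  8.41086536e+01] 24.07038312151481 [ 0.03724529 -0.32468136 -5.22548847]
```

View pics/c17.png

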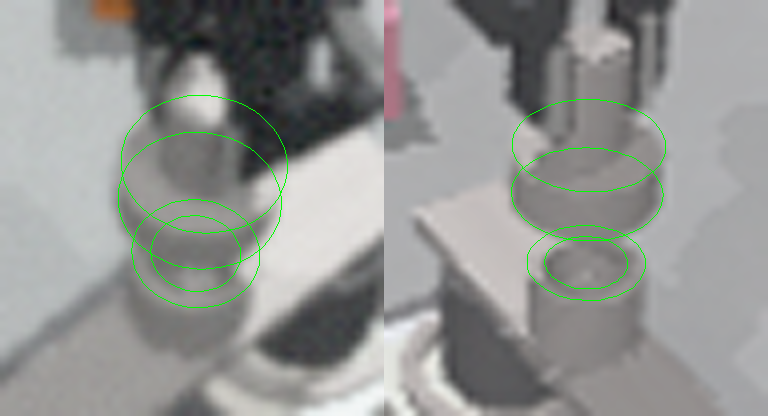

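Request:
apply_moves(
  series=[
    [0,[0.0005,0,-0.012],0],
    [0,[0.0005,0,-0.02],0],
    [0,[0.0005,0,-0.023],0],
    [0,[0.0005,0,-0.023],0],
  ],
)

```text
time: 29.45
tool_pos: [633.2, 35.5, 155.5]
tcp_rot: [-179.2, -0.1, 84.2]
ft_force: [-0.2, -0.4, -5.3]
finger_gap: 23.9
```

Run:
```python
from h import *
s=sense(); c=s["tool_pos"]; print(c,s["tcp_rot"],s["finger_gap"],s["ft_force"])
b=c[2]-43; x,y=c[0],c[1]-1
rims((x,y,b-10),"pics/c18.png",[(x,y,b,50),(x,y,b+20,50),(634,33.4,76,40)],hw=21,fx=10)
```

```text
[633.1785105   35.5152221  155.54880096] [-1.79167396e+02 -1.31022352e-01  8.42122723e+01] 23.897204979051217 [-0.19423386 -0.37163098 -5.34891848]
```

View pics/c18.png

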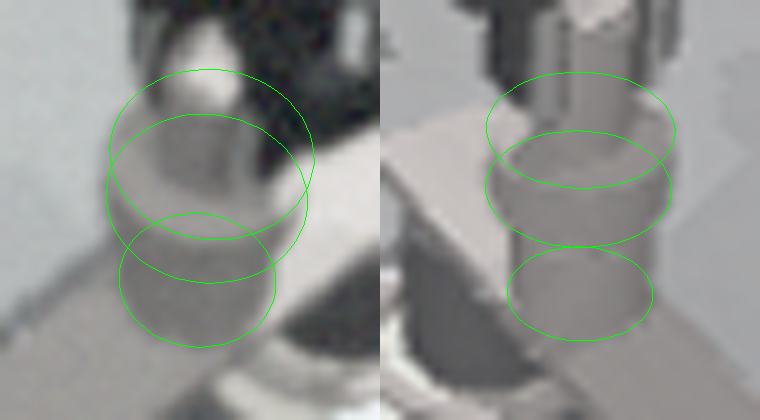

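Just above the collar, the weight hangs upright and within about 1.5 mm of centre. I correct x by +1.2 mm and lower it.

Request:
apply_moves(
  series=[
    [0,[0.001,-0.0005,-0.002],0],
    [0,[0.0012,-0.0005,-0.004],0],
    [0,[0.0012,-0.0005,-0.005],0],
    [0,[0.0012,-0.0005,-0.005],0],
  ],
)

```text
time: 30.05
tool_pos: [634.8, 34.8, 151.2]
tcp_rot: [-179.2, -0.1, 84.2]
ft_force: [-1.7, 0.5, -6.0]
finger_gap: 24.0
```

Request:
apply_moves(
  series=[
    [0,[0,0,-0.001],0],
    [0,[0,0,-0.0015],0],
  ],
)

```text
time: 30.3
tool_pos: [634.7, 34.9, 149.6]
tcp_rot: [-179.2, -0.1, 84.2]
ft_force: [0.1, 0.2, -4.9]
finger_gap: 23.7
```

Request:
apply_moves(
  series=[
    [0,[0,0,-0.001],0],
    [0,[0,0,-0.0015],0],
  ],
)

```text
time: 30.55
tool_pos: [635.3, 34.8, 149.2]
tcp_rot: [-179.3, -0.1, 84.2]
ft_force: [-2.1, -0.8, 3.7]
finger_gap: 24.1
```

Request:
apply_moves(
  series=[
    [0.4,[-0.0003,0,0],0],
    [0.6,[-0.0003,0,0],0],
    [1,[-0.0003,0,0],0],
    [1,[-0.0003,0,0.02],0],
    [1,[-0.0003,0,0.07],0],
  ],
)

```text
time: 31.18
tool_pos: [633.2, 34.9, 217.8]
tcp_rot: [-179.0, -0.1, 84.2]
ft_force: [0.0, 0.0, 1.4]
finger_gap: 85.2
```

Request:
apply_moves(
  series=[
    [1,[-0.03,0.01,0.03],0],
    [1,[-0.08,0.04,0.03],0],
    [1,[-0.13,0.07,0.03],0],
    [1,[-0.18,0.1,0.03],0],
    [1,[-0.2,0.13,0.03],0],
  ],
)

```text
time: 31.8
tool_pos: [431.4, 165.7, 249.5]
tcp_rot: [-179.1, -0.2, 84.2]
ft_force: [1.3, 0.4, -0.6]
finger_gap: 85.0
```

Run:
```python
from h import *
s=sense(); print(s["tool_pos"])
V,o=est("weight",(634.5,33.5),106); print("w",np.round(o,2),[np.round(fit([v],"weight",(634.5,33.5),106),1) for v in V])
V,o=est("collar",(634,33.5),76); print("c",np.round(o,2))
V,o=est("bar",(635,34),66,yaws=(1.467,)); print("b",np.round(o,2))
rims((634.5,33.5,105),"pics/c19.png",[(634.2,33.5,106,50),(634.2,33.5,126,50),(634.2,33.5,166,26),(634.2,33.5,76,40)],hw=30,fx=7)
p=optics.snapshot("scene"); over(p,[],"pics/s19.png")
for n in("brush","hammer"):
    for d in spotter.masks_of(p,n)[:1]:
        ys,xs=np.nonzero(d["mask"]); h=cv2.convexHull(np.c_[xs,ys].astype(np.int32))[:,0]
        print(n,cv2.minAreaRect(np.array([onz(p,u,10)[:2] for u in h],np.float32)))
```

```text
[431.37593219 165.70094069 249.54323209]
w [6.3405e+02 3.2310e+01 4.3600e+00 1.8000e-01] [array([6.331e+02, 3.520e+01, 6.400e+00, 2.000e-01]), array([6.338e+02, 3.240e+01, 6.900e+00, 1.000e-01])]
c [632.59  25.46   3.31   2.55]
b [6.3545e+02 3.2910e+01 8.3220e+01 5.8000e-01]
hammer ((662.3297119140625, 88.11488342285156), (91.6124038696289, 45.07666015625), 84.42982482910156)
```

View pics/c19.png

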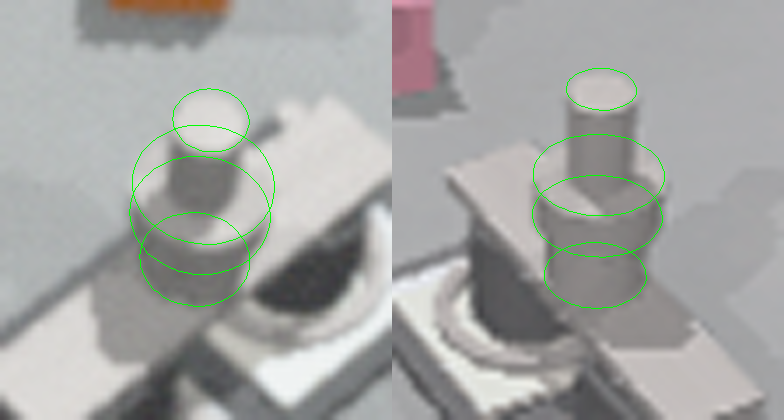

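View pics/s19.png

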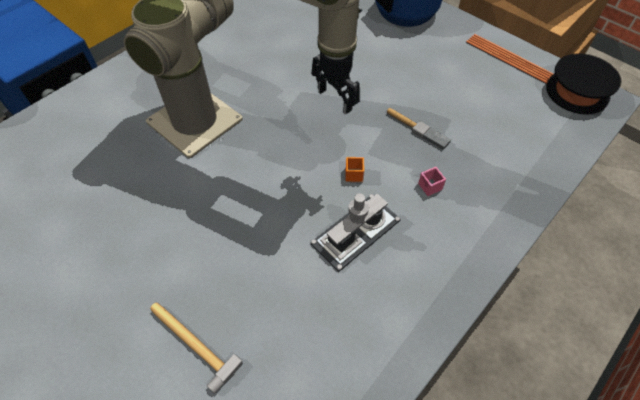

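The weight is upright on the collar and matches the model rims in both views. The hammer, at (200,345), and the brush, at (418,128), are where they started. I let the arm settle and hand in.

Request:
apply_moves(
  series=[
    [1,[0,0,0],0],
    [1,[0,0,0],0],
    [1,[0,0,0],0],
  ],
)

```text
time: 33.02
tool_pos: [433.2, 164.8, 247.8]
tcp_rot: [-179.0, -0.1, 84.2]
ft_force: [0.5, 0.6, 0.5]
finger_gap: 85.4
```

```bash
python3 -c "
from bench import hand_in,sense
print(sense()['time'],hand_in())"
```

```text
the job is handed in; nothing more can be done
33.025 None
```

I built the fit-up in the order asked and handed it in at about 33 s. The dark square tube and the round pipe stand in their seats. The bar lies across them stud up, the collar is over the stud, and the weight is on the collar. Everything is released and the arm is clear.

**Last checks that agreed:**
- **Bar:** checked after placing, it was about 1 mm from the jig's middle and square to within about 0.3°.
- **Collar:** it sat flat on the bar, centred within about 1 mm of the stud.
- **Weight:** it is upright, and its rims match the model in both camera views. The two cameras' fits differ by about 3 mm in y, which puts it 1–2 mm from the collar's centre.
- **Hammer and brush:** by eye in the final picture, both are where they started.

**Last checks that failed or disagreed:**
- The final automatic fits of the collar and bar were unreliable because the weight covers them, so for those I relied on the earlier fits and the pictures.
- The networks did not find the brush in the last picture, and what they reported as the hammer was the assembly. Their positions therefore have no measured check.

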